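Hang the rinse basket in its bayonet ring and lock it

TASK

Take the steel specimen basket out of the lime tray, hang it in the bayonet ring of the rinse stand with its two red lugs down through the entries marked yellow, and twist it clockwise (seen from above) under light downward pressure until the lugs drop into the locking notches, then let go. Handle it gently: the basket must never load the stand with more than 20 N, and the jars, bottle, beaker, brush and dish must stay where they are.

Things in the scene. Friction and masses are not known exactly. Their poses are not given: they have to be found in the camera images.
- basket: Closed cylindrical perforated steel basket, 47 mm across (foot tapered to 36 mm over the lowest 10 mm), 84 mm high to its flat lid, 0.24 to 0.39 kg, standing upright in the lime tray. Origin: centre of its underside; z up along its axis. Its two alike red lugs lie along its own +x and -x.
- knob (a point): Grip point: on the basket's axis, 106 mm above its underside, in the round blue knob, 28 mm across, which stands on the lid from 84 to 122 mm above the underside. Axes as the basket's.
- lug (a point): Tip of the basket's +x lug, 37.5 mm from the axis and 62 mm above the underside (lug's centre line). Axes as the basket's. The lugs are round bars, 8 mm thick, with rounded ends; the other one faces the other way.
- stand: Fixed rinse stand, origin on the bench under its ring's axis, z up. White base 200 x 130 x 12 mm; a post 22 mm square, 116 mm high, 88 mm out along its own +x, carries an aluminium ring: 90 mm outside, 81 mm inside the wall, top 135.5 mm above the bench. The two entries lie along its own +x and -x.
- ring (a point): On the ring's axis, level with the top of the brass ledge inside, 120 mm above the bench; axes as the stand's. The ledge runs from the 53 mm bore out to the wall. With the lugs on the ledge the basket's underside is 58 mm below this point; with the lugs dropped into the two notches facing each other (12 mm wide, 7 mm deep) it is 65 mm below. Everything is rigid, nothing springs.
- entry (a point): Axes as the stand's. Middle of the +x entry, on the roof's top, 36 mm from the ring's axis and 15.5 mm above the ledge. A white roof inside the wall (inner diameter 63 mm, underside 11 mm, top 15.5 mm above the ledge) covers the ledge but for two entries facing each other, 14 mm wide, marked yellow. A stop beside each entry blocks anticlockwise turning below the roof.
- track (a point): Same as the ring's point. From the entries the lugs run clockwise (from above) under the roof to the notches, 0.5 to 1.35 rad on; the angle differs each time and is not measured. Press with 4 to 7 N, twist slowly: when the push fades the lugs are at the notch's edge, and 0.12 to 0.24 rad further they are free to drop 7 mm. Twisting moment loads the stand too: 0.1 N m is 3 N.
- tray: Fixed shallow lime-green tray, 240 x 340 mm (own x, y), rim 30 mm high, floor 5 mm thick; origin under its centre.
- dish: Bystander: clear shallow dish, 84 mm across, 16 mm high, in the tray.
- jar_a: Bystander: amber specimen jar with paper label and white cap, 84 mm across, 150 mm high; origin under its centre.
- jar_b: Bystander: amber specimen jar with black cap, 72 mm across, 120 mm high; origin under its centre.
- wash: Bystander: white bottle with blue cap, 64 mm across, 170 mm high; origin under its centre.
- beaker: Bystander: glass beaker, 72 mm across, 85 mm high; origin under its centre.
- brush: Bystander: green-handled brush lying flat on the bench, along its own x.
Mind the look-alikes: they are no part of the job. Leave any purple or turquoise look-alike of the basket alone.

How it is judged (in metres and radians):
On the way, in this order (a step that is already met when the one before it is completed fails the run):
1. the basket hangs in the ring: both lugs have gone down through the entries onto the ledge (underside 54 to 61 mm below the ledge level, upright, centred) (z of basket in the frame of ring between -0.061 and -0.054 m and horizontal distance between basket and ring below 0.005 m and angle between basket's own z axis and vertical below 0.1 rad), for 0.2 s.
2. twisted until the lugs have dropped into the locking notches (z of basket in the frame of ring between -0.068 and -0.0625 m and horizontal distance between basket and ring below 0.004 m and angle between basket's own z axis and vertical below 0.08 rad), for 0.2 s.
At the end, for the whole second after the job is handed in: The basket hangs upright in the ring with both lugs in the locking notches (underside 62.5 to 68 mm below the ledge level, axis within 4 mm of the ring's, tilt under 0.08 rad), at rest and released (all of step 2 and linear speed of basket below 0.02 m/s and angular speed of basket below 0.2 rad/s); the robot touches nothing.
It fails at once if the basket loads the stand with more than 20 N (contact force between basket and stand above 20 N).
It fails at once if a jar, the bottle, the beaker, the brush or the dish is shoved by more than 30 mm (distance of any of jar_a, jar_b, wash, beaker, brush, dish from where it was at the start of the episode above 0.03 m).
It also fails if it takes over 67 s, if anything falls off the work surface, if the arm or the gripper's body presses on something with over 40 N, if the wrist force passes 120 N, or if a joint passes its speed limit or range.

ROBOT

A 7-joint arm with a two-finger parallel gripper is mounted at the origin on the work surface. World frame = base frame: x ahead of the robot, y to its left, z up, the work surface at z = 0. Lengths are in mm, angles in rad, forces in N, time in s.
With the tool pointing down it reaches from about 425 to 925 mm from the base axis. Payload 6.8 kg.
Tool frame: the origin (TCP) lies at the very end of the fingers, on their centre line; the grasp point (between the pads) lies grip_depth behind it (grip_depth is the distance from the TCP to the grasp point, in mm); x points along the fingers, y is the direction in which the jaws open and shut, and the axes are right-handed (so a half turn about x gives the same grasp; the last joint's range is limited). The gripper opens to 88 mm and grips with 3 to 60 N. Pads are 20 mm wide; open, the fingers measure 115 mm over their backs; the gripper's body (75 mm by 178 mm) begins 61 mm behind the grasp point.
Start: joints at [1.164, 0.477, 0.022, 1.555, -0.011, 1.109, -0.083], TCP at [198.711, -645.106, 222.664] pointing down, gripper open.
Joint ranges: [-2.96, 2.96], [-0.34, 2.1], [-1.41, 1.46], [0.24, 2.44], [-1.37, 4.51], [0.17, 1.92], [-2.96, 2.96]. Speed limits (rad/s): [2.39, 2.39, 3.14, 3.14, 3.14, 3.14, 3.14].

INTERFACE

Orientations are given as [roll, pitch, yaw] about the fixed x, y, z axes, in that order (R = Rz(yaw) Ry(pitch) Rx(roll)).
In Python, from workcell import * gives the robot as it stands. Calls block until the motion is done:
- move_pose(position, orientation): joint-space move of the TCP to a pose.
- move_linear(position, rot=None, vel=150): straight line of the TCP; rot=None keeps the orientation; vel is the mean speed in mm/s.
- goto_joints(angles): joint-space move.
- command_gripper(opening, strength=None): finger opening in mm; strength is the grip in N (None keeps the last); returns when the fingers have stopped.
- dwell(seconds).
- ik(position, orientation): joint angles nearest the present ones, or None.
- get_image(name): name is "side" or "top"; returns a dict with "color" (384x512x3 uint8, blue, green, red), "z_map" (384x512 float32, mm along the optical axis (not along the pixel's ray), 0 where there is no reading), "mtx" (3x3 intrinsics, pixels), "R" (3x3) and "t" (3): a world point X has camera coordinates R X + t. Camera axes: x right, y down, z forward; pixel columns grow to the right and rows downward; lengths in mm; the calibration is good to about 2 mm. A picture is of the moment at which its call begins.
A pose or a line that the arm cannot do raises MotionError and nothing moves.
- close_job(): hands the job in, once; it reports no verdict.
Readings, each from a call of its own:
- read_t(): time.
- read_q(): joint angles.
- read_dq(): joint speeds.
- read_joint_torque(): joint torques, N m.
- read_ee_pos(): TCP position.
- read_orientation(): TCP orientation.
- read_wrist_force(): force on the tool from outside, world axes, zero at the start.
- read_torque(): the same for the moment, N m.
- read_grip_width(): finger opening in mm.
Only numpy, scipy, OpenCV 4.12 (cv2) and the standard library are available. Lean on these libraries where they do the work, as an engineer would, in place of code of your own. Each camera call takes 0.05 s, during which the arm holds its last target. There are 200 camera calls.

## Working session

There is one attempt and no reset: what is moved stays moved. The work goes in short steps, each a Python script; the robot and the scene stay as the last script left them, time stands still between calls to the robot, and variables do not carry over. Pictures are saved under pics/ and viewed, about 8 in all and at most 12, crops included, and the job is handed in when it is done.

```bash
ls; mkdir -p pics; python3 - <<'E'
from workcell import *
import cv2,numpy as np
for n in("side","top"):
    d=get_image(n); cv2.imwrite(f"pics/{n}0.png",d["color"]); np.savez(f"pics/{n}0.npz",**d)
    print(n,d["mtx"].tolist(),(-d["R"].T@d["t"]).round(),d["R"].round(3).tolist())
print(read_t(),read_orientation(),read_grip_width(),read_wrist_force(),[k for k in globals() if 'grip' in k])
try: print(grip_depth)
except Exception as e: print(e)
E
```

```text
pics
side [[362.98302640356513, 0.0, 256.6489991032835], [0.0, 362.98302640356513, 197.49825033525255], [0.0, 0.0, 1.0]] [313. 748. 907.] [[-0.947, -0.32, 0.006], [-0.24, 0.699, -0.673], [0.211, -0.639, -0.739]]
top [[446.0801883965774, 0.0, 255.04546070146577], [0.0, 446.0801883965774, 198.92116341157092], [0.0, 0.0, 1.0]] [ 306.   35. 1169.] [[-0.005, -1.0, -0.019], [-0.981, 0.009, -0.194], [0.194, 0.018, -0.981]]
0.1 [-1.47016986  1.56927118  1.97025625] 87.57714589444005 [-0.0780193   0.34006396 -0.14486084] ['command_gripper', 'read_grip_width', 'grip_depth']
18.700000000000003
```

View pics/side0.png

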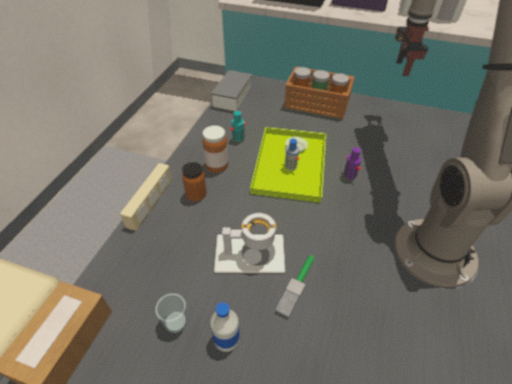

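View pics/top0.png

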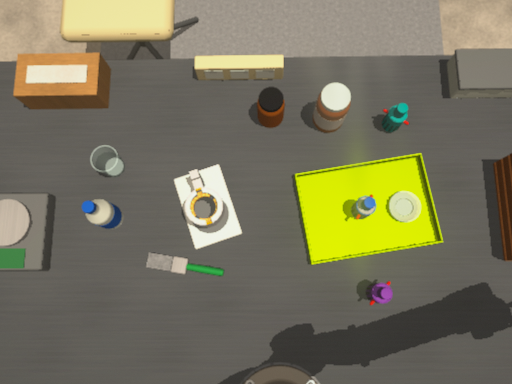

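The top view shows the basket's blue knob at about (369,203) in the lime tray, the dish beside it at (405,207), and the ring at about (204,207) with its post toward (196,180). The purple look-alike is at (381,293) and the turquoise one at (396,115). Next I enlarge crops of the basket and the ring.

```bash
python3 - <<'E'
import cv2,numpy as np
s=cv2.imread("pics/side0.png");t=cv2.imread("pics/top0.png")
def c(i,x,y,w=50,h=37,k=8):return cv2.resize(i[y:y+h,x:x+w],None,fx=k,fy=k,interpolation=cv2.INTER_CUBIC)
o=np.vstack([np.hstack([c(t,345,185),c(t,180,185,)]),np.hstack([c(s,268,136),c(s,235,208)])])
cv2.imwrite("pics/crop0.png",o)
E
```

```text
(no output)
```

View pics/crop0.png

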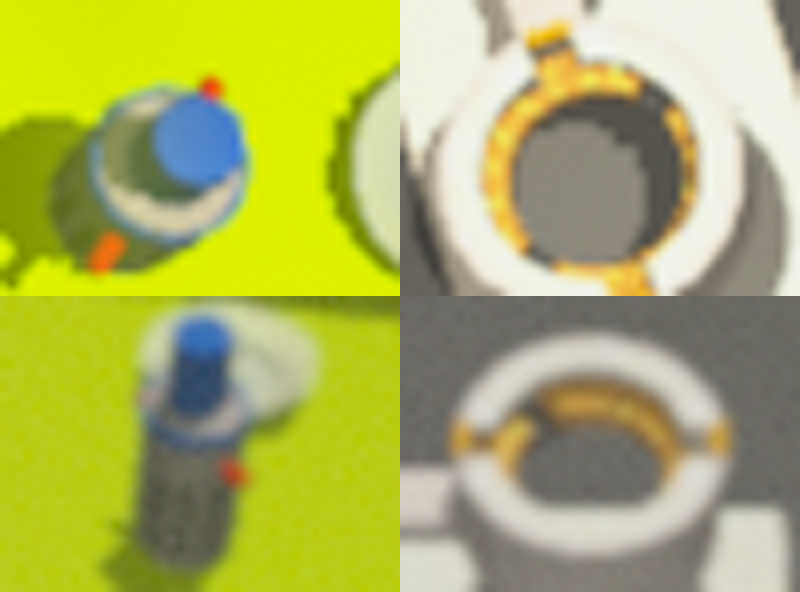

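Crop: knob top is at about (369.6,201.8), lug tips at about (370.9,195.3) and (357.6,218), and the ring centre at about (203,207). Yellow entry marks lie at the upper and lower ends of the ring, with dark notch gaps clockwise of the entries. Next I turn these into positions, using the depth map as well.

```bash
cat > h.py <<'E'
import cv2,numpy as np
def ray(d,u,v,z):
    c=-d["R"].T@d["t"]; r=d["R"].T@np.linalg.solve(d["mtx"],[u,v,1.]); return c+r*(z-c[2])/r[2]
def cloud(d):
    h,w=d["z_map"].shape; u,v=np.meshgrid(np.arange(w),np.arange(h)); Z=d["z_map"]
    K=d["mtx"]; P=np.stack([(u-K[0,2])/K[0,0]*Z,(v-K[1,2])/K[1,1]*Z,Z],-1)
    P=(P-d["t"])@d["R"]; P[Z<=0]=np.nan; return P
def circ(p):
    A=np.c_[2*p,np.ones(len(p))]; s=np.linalg.lstsq(A,(p**2).sum(1),rcond=None)[0]
    return s[:2],np.sqrt(s[2]+s[:2]@s[:2])
E
python3 - <<'E'
from h import *
T=dict(np.load("pics/top0.npz"));S=dict(np.load("pics/side0.npz"))
f=lambda x0,y0,cx,cy:(x0+(cx+.5)/8-.5,y0+(cy+.5)/8-.5)
r=lambda n,d,x0,y0,cx,cy,z:print(n,ray(d,*f(x0,y0,cx,cy),z).round(1))
r("knob T",T,345,185,200,138,127);r("knob S",S,268,136,201,336-296,127)
r("lid T",T,345,185,170,166,89)
r("lug1 T",T,345,185,213,80,67);r("lug2 T",T,345,185,100,270,67);r("lug1 S",S,268,136,240,478-296,67)
r("mark S-left",S,235,208,464-400,440-296,135.5);r("mark S-right",S,235,208,718-400,438-296,135.5)
r("ring S l",S,235,208,452-400,440-296,135.5);r("ring S r",S,235,208,731-400,438-296,135.5)
r("markT",T,180,185,548-400,38,135.5)
r("notch T1",T,180,185,258,95,120);r("notch T2",T,180,185,137,255,120)
for n,d,b in(("T",T,(165,185,250,245)),("S",S,(225,200,300,285))):
    P=cloud(d);u0,v0,u1,v1=b;Q=P[v0:v1,u0:u1].reshape(-1,3);C=d["color"][v0:v1,u0:u1].reshape(-1,3)
    hsv=cv2.cvtColor(C[None],cv2.COLOR_BGR2HSV)[0]
    m=(abs(Q[:,2]-135)<5);p=Q[m][:,:2];c0=np.median(p,0)
    for _ in range(5):
        rr=np.hypot(*(p-c0).T); c0,R=circ(p[(rr>30)&(rr<48)])
    print(n,"ring",c0.round(1),R.round(1),m.sum(),Q[m][:,2].mean().round(1))
    y=(hsv[:,0]>15)&(hsv[:,0]<30)&(hsv[:,1]>140)&(hsv[:,2]>120)
    q=Q[y&(abs(Q[:,2]-135)<4)]; print("yellow at roof/wall top",len(q));
    if len(q):
        a=np.arctan2(q[:,1]-c0[1],q[:,0]-c0[0]); print(np.unique(a.round(1),return_counts=True)); print("axis",np.angle(np.exp(2j*a).mean())/2)
    b=Q[(Q[:,2]>5)&(Q[:,2]<16)]
    (cx,cy),(w,h),an=cv2.minAreaRect(b[:,:2].astype(np.float32)); print("base",cx,cy,w,h,an)
    P2=P.reshape(-1,3);C2=cv2.cvtColor(d["color"],cv2.COLOR_BGR2HSV).reshape(-1,3)
E
```

```text
knob T [ 502.6 -216.6  127. ]
knob S [ 504.  -213.6  127. ]
lid T [ 501.1 -216.1   89. ]
lug1 T [ 532.4 -236.2   67. ]
lug2 T [ 472.4 -197.9   67. ]
lug1 S [ 477.7 -198.8   67. ]
mark S-left [536.8 190.  135.5]
mark S-right [456.4 161.5 135.5]
ring S l [540.6 191.3 135.5]
ring S r [452.3 160.1 135.5]
markT [534.7 189.6 135.5]
notch T1 [520.3 158.4 120. ]
notch T2 [471.9 193.9 120. ]
T ring [495.9 175.2] 39.7 518 134.6
yellow at roof/wall top 19
(array([-3. , -2.9, -2.8, -2.7,  0.2,  0.3,  0.4,  0.5]), array([1, 3, 5, 2, 1, 3, 3, 1]))
axis 0.32549516564800735
base 495.55072021484375 181.06922912597656 215.977294921875 158.60556030273438 89.22599029541016
S ring [496.3 178.8] 39.8 391 135.7
yellow at roof/wall top 5
(array([-2.8,  0.2,  0.3]), array([2, 1, 2]))
axis 0.31210162590841456
base 500.605224609375 117.96389770507812 213.63539123535156 318.4656982421875 15.45643138885498
```

Both cameras agree to within a few mm:
- **Basket:** about (502.8,-216), with the lug axis near yaw -0.57.
- **Ring:** about (496,176), with the entry axis near yaw 0.33.
- **Notches:** near -0.64, about 0.96 rad clockwise of the entries.

Next I check joint ranges over the gripper yaw choices.

```bash
python3 - <<'E'
from workcell import *
import numpy as np
for y in np.arange(-3.0,3.2,.4):
    o=lambda a:[0,np.pi/2,(a+np.pi)%(2*np.pi)-np.pi]
    r=[]
    for p,a in(([503,-216,92.3],y),([503,-216,255],y),([496,176,255],y+.9),([496,176,145],y+.9),([496,176,142],y-.1),([496,176,142],y-.6)):
        q=ik(p,o(a)); r.append(None if q is None else [round(float(q[i]),2) for i in(0,6)])
    print(round(y,2),r)
E
```

```text
-3.0 [[0.44, -1.24], [0.46, -1.19], [0.37, -1.29], [0.35, -1.48], [0.14, -2.32], [0.15, -2.82]]
-2.6 [[0.5, -0.88], [0.52, -0.81], [0.39, -0.91], [0.37, -1.1], [0.18, -1.95], [0.14, -2.42]]
-2.2 [[0.55, -0.52], [0.58, -0.43], [0.4, -0.52], [0.4, -0.73], [0.31, -1.65], [0.16, -2.03]]
-1.8 [[0.61, -0.17], [0.64, -0.05], [0.42, -0.13], [0.41, -0.35], [0.36, -1.3], [0.29, -1.73]]
-1.4 [[0.67, 0.19], [0.7, 0.33], [0.43, 0.26], [0.43, 0.04], [0.38, -0.92], [0.36, -1.4]]
-1.0 [[0.73, 0.55], [0.74, 0.71], [0.45, 0.65], [0.44, 0.42], [0.4, -0.54], [0.38, -1.02]]
-0.6 [[0.73, 0.95], [0.78, 1.1], [0.47, 1.03], [0.31, 0.95], [0.42, -0.16], [0.4, -0.64]]
-0.2 [[0.78, 1.31], [0.84, 1.47], [0.47, 1.43], [0.43, 1.23], [0.43, 0.22], [0.41, -0.26]]
0.2 [[0.84, 1.66], [0.89, 1.85], [0.47, 1.83], [0.43, 1.63], [0.44, 0.61], [0.43, 0.13]]
0.6 [[1.15, 1.77], [1.19, 2.05], [0.47, 2.23], [0.43, 2.03], [0.43, 1.02], [0.44, 0.51]]
1.0 [[1.15, 2.17], [1.19, 2.45], [-1.43, -2.76], [-1.35, -2.48], [0.43, 1.42], [0.31, 1.05]]
1.4 [[0.1, -2.88], [-0.64, -2.47], [-1.32, -2.52], [-1.13, -2.44], [0.43, 1.82], [0.43, 1.32]]
1.8 [[0.18, -2.54], [0.26, -2.61], [0.3, -2.73], [0.15, -2.81], [0.43, 2.22], [0.43, 1.72]]
2.2 [[0.24, -2.19], [0.32, -2.23], [0.28, -2.32], [0.14, -2.4], [-1.25, -2.46], [0.43, 2.12]]
2.6 [[0.31, -1.83], [0.37, -1.85], [0.31, -1.94], [0.17, -2.02], [-0.97, -2.37], [-1.25, -2.56]]
3.0 [[0.39, -1.49], [0.43, -1.46], [0.34, -1.56], [0.3, -1.72], [0.14, -2.6], [-1.13, -2.33]]
```

```bash
python3 - <<'E'
from workcell import *
import numpy as np,cv2
o=lambda a:[0,np.pi/2,a]
try:
    move_pose([503,-216,190],o(-.8)); move_linear([503,-216,92.5],vel=100)
    print(read_t(),read_wrist_force())
    command_gripper(20,40); print(read_grip_width(),read_wrist_force(),read_ee_pos())
    move_linear([503,-216,255],vel=150); print(read_t(),read_grip_width(),read_wrist_force(),read_torque())
    move_pose([496,176,255],o(.1)); print(read_t(),read_ee_pos(),read_orientation(),read_wrist_force(),read_torque())
except Exception as e: print(repr(e))
for n in("side","top"):
    d=get_image(n); np.savez(f"pics/{n}1.npz",**d); cv2.imwrite(f"pics/{n}1.png",d["color"])
s=cv2.imread("pics/side1.png");t=cv2.imread("pics/top1.png")
c=lambda i,x,y,w=100,h=120,k=4:cv2.resize(i[y:y+h,x:x+w],None,fx=k,fy=k,interpolation=cv2.INTER_CUBIC)
cv2.imwrite("pics/crop1.png",np.hstack([c(t,150,150),c(s,205,160)]))
E
```

```text
3.1333 [0.79469233 0.36085247 0.39339079]
27.357193911198028 [-0.89112056  0.39914431 -0.39207603] [ 502.98076551 -216.03980708   92.46868651]
5.325 27.447198021961213 [ 0.25721554  0.70873667 -3.93839991] [-5.67139028e-03 -1.36424759e-01 -1.03647493e-04]
6.7833 [496.7886688  173.95255015 254.65665136] [-1.91614475  1.5696306  -1.8197576 ] [-4.59071288e-01  3.50326362e-03 -3.99754676e+00] [ 0.05015523 -0.12986813 -0.00365545]
```

View pics/crop1.png

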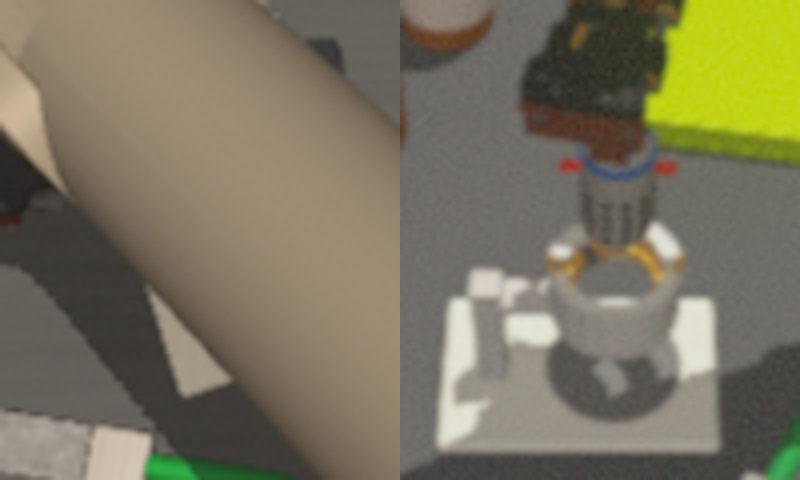

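The side crop shows the basket held above the ring, with lugs at about (347.5,201.5) and (371.5,202) full-image, and the ring below with marks at about (344,226) and (375,226). The arm hides the ring in the top view, so I enlarge the side view.

```bash
python3 - <<'E'
from h import *
s=cv2.imread("pics/side1.png")
cv2.imwrite("pics/crop2.png",cv2.resize(s[190:238,236:284],None,fx=12,fy=12,interpolation=cv2.INTER_CUBIC))
h=cv2.cvtColor(s,cv2.COLOR_BGR2HSV).astype(int)
m=((h[...,0]<8)|(h[...,0]>172))&(h[...,1]>130)&(h[...,2]>110); m[:195]=0;m[212:]=0;m[:,:236]=0;m[:,284:]=0
n,l,st,c=cv2.connectedComponentsWithStats(m.astype(np.uint8));print(st[1:],c[1:])
E
```

```text
[[245 200   5   3  12]
 [269 201   5   2  10]] [[247.16666667 201.08333333]
 [271.         201.5       ]]
```

View pics/crop2.png

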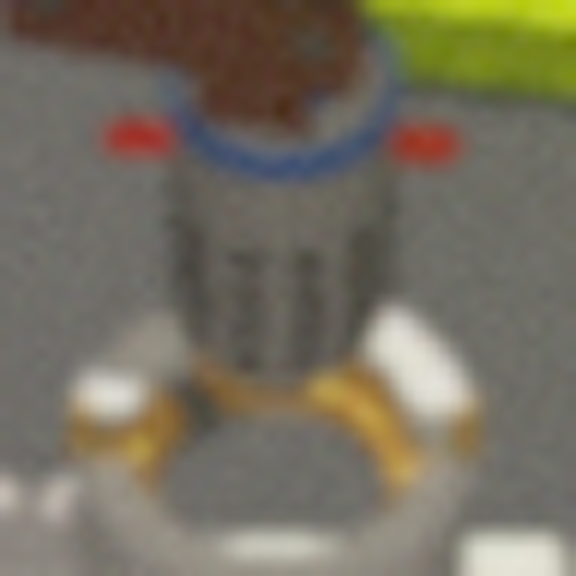

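The crop shows lug tips at about (244.2,201.0) and (274.0,201.6), and the ring's outer marks at about (241.2,225) and (275.5,225.4). I compute the offsets from this one picture.

```bash
python3 - <<'E'
from h import *
from workcell import *
S=dict(np.load("pics/side1.npz"))
p=read_ee_pos();z=p[2]-87.47;print(p)
R=ray
def pr(n,a,b):
    d=a-b;print(n,((a+b)/2).round(2),np.hypot(*d[:2]).round(1),np.arctan2(d[1],d[0]).round(3))
f=lambda x,y:(236+(x+.5)/12-.5,190+(y+.5)/12-.5)
pr("lugs",R(S,*f(104,138),z+62),R(S,*f(462,145),z+62))
pr("ring",R(S,*f(68,425),135.5),R(S,*f(480,430),135.5))
P=cloud(S)
# basket wall from depth, ring top from depth
Q=P[185:240,236:284].reshape(-1,3)
m=(Q[:,2]>z+15)&(Q[:,2]<z+55)&(np.hypot(Q[:,0]-p[0],Q[:,1]-p[1])<30)
from scipy.optimize import least_squares
q=Q[m];r=least_squares(lambda c:np.hypot(q[:,0]-c[0],q[:,1]-c[1])-23.5,p[:2],loss="soft_l1");print("wall",m.sum(),r.x,np.std(r.fun))
m=abs(Q[:,2]-135)<4;q=Q[m];q=q[(abs(np.hypot(q[:,0]-496,q[:,1]-176)-38.5)<9)];print("ringtop",len(q))
r=least_squares(lambda c:np.clip(np.abs(np.hypot(q[:,0]-c[0],q[:,1]-c[1])-38.2)-6.8,0,None),[496,176]);print(r.x)
E
```

```text
[496.72986464 174.16060421 254.73817861]
lugs [496.85 172.53 229.27] 74.6 0.305
ring [497.08 174.95 135.5 ] 92.3 0.315
wall 182 [497.45863688 172.86272734] 0.9174032348333094
ringtop 289
[496.29664421 177.93285507]
```

```bash
cat >> h.py <<'E'
from workcell import *
def o(a): return [0,np.pi/2,a]
def W(n=3):
    f=[];m=[]
    for _ in range(n): f.append(read_wrist_force());m.append(read_torque()); dwell(.01)
    return np.mean(f,0),np.mean(m,0)
def yaw():
    r=read_orientation(); from scipy.spatial.transform import Rotation as Ro
    y=Ro.from_euler("xyz",r).as_matrix()[:,1]; return np.arctan2(y[1],y[0])-np.pi/2
E
python3 - <<'E'
from h import *
t0=read_t(); move_linear([496.5,176.5,225],o(.12),vel=100); p=read_ee_pos();print(p,yaw())
c=np.array([496.5,176.5]); dwell(.3); p=read_ee_pos(); print(p)
f0,m0=W(); print("base",f0,m0,read_t()-t0)
z=217
move_linear([*c,z],vel=60)
while z>171.5:
    z-=4; move_linear([*c,z],vel=60); f,m=W(1)
    if np.linalg.norm(f-f0)>2.5: print("contact",z,f-f0,m-m0); break
dwell(.2);f,m=W();print(z,read_ee_pos(),yaw(),f-f0,m-m0,read_t())
d=get_image("side");np.savez("pics/side2.npz",**d);s=d["color"]
cv2.imwrite("pics/crop3.png",cv2.resize(s[200:248,236:284],None,fx=12,fy=12,interpolation=cv2.INTER_CUBIC))
E
```

```text
[496.30680621 176.28840647 224.60267515] 0.1196916747476926
[496.74337767 176.64014961 225.45671645]
base [ 0.22498551 -0.44800005 -3.39377857] [ 0.06244856 -0.17476142 -0.01094152] 0.7749999999999995
169 [496.56060338 176.55559321 169.08969692] 0.12003326992041119 [-0.39280219  0.29801809 -0.24749977] [0.00606604 0.02846875 0.0072346 ] 11.2667
```

View pics/crop3.png

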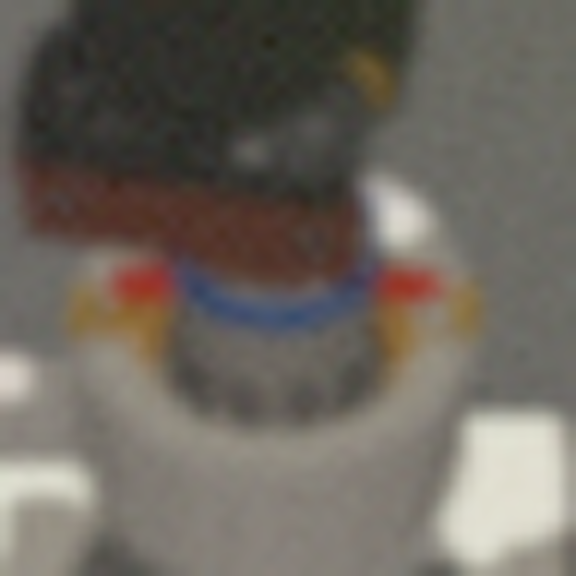

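Lugs now sit just above the ring, tips at about crop (110,286) and (443,284), with ring marks at about (68,310) and (480,307). There is no contact force.

```bash
python3 - <<'E'
from h import *
S=dict(np.load("pics/side2.npz"));s=S["color"]
def pr(n,a,b):
    d=a-b;print(n,((a+b)/2).round(2),np.hypot(*d[:2]).round(1),np.arctan2(d[1],d[0]).round(3))
f=lambda x,y:(236+(x+.5)/12-.5,200+(y+.5)/12-.5)
pr("lugs",ray(S,*f(110,286),143.6),ray(S,*f(443,284),143.6))
pr("ring",ray(S,*f(68,311),135.5),ray(S,*f(480,307),135.5))
h=cv2.cvtColor(s,cv2.COLOR_BGR2HSV).astype(int)
m=((h[...,0]<8)|(h[...,0]>172))&(h[...,1]>150)&(h[...,2]>120); m[:218]=0;m[230:]=0;m[:,:236]=0;m[:,284:]=0
n,l,st,c=cv2.connectedComponentsWithStats(m.astype(np.uint8));print(st[1:].tolist(),c[1:])
k=[i for i in range(1,n) if st[i,4]>4];pr("redcent",ray(S,*c[k[0]],143.6),ray(S,*c[k[-1]],143.6))
S0=dict(np.load("pics/side0.npz"));h=cv2.cvtColor(S0["color"],cv2.COLOR_BGR2HSV).astype(int)
m=(h[...,0]>12)&(h[...,0]<30)&(h[...,1]>110)&(h[...,2]>90);P=cloud(S0);m&=(abs(P[...,2]-135)<6);v,u=np.nonzero(m)
q=[(u[i],v[i]) for i in range(len(u)) if 225<u[i]<300 and 200<v[i]<285];print(q)
E
```

```text
lugs [496.6  174.77 143.6 ] 74.1 0.338
ring [496.91 175.34 135.5 ] 92.3 0.343
[[246, 223, 4, 2, 8], [268, 223, 4, 2, 7]] [[247.5        223.5       ]
 [269.28571429 223.42857143]]
redcent [496.91 175.5  143.6 ] 58.2 0.334
[(np.int64(242), np.int64(224)), (np.int64(242), np.int64(225)), (np.int64(243), np.int64(225)), (np.int64(274), np.int64(225)), (np.int64(242), np.int64(226)), (np.int64(243), np.int64(226)), (np.int64(274), np.int64(226)), (np.int64(275), np.int64(226)), (np.int64(242), np.int64(227))]
```

Lugs and entries agree within about 1 mm and 0.01 rad, so I do a guarded descent to the ledge.

```bash
python3 - <<'E'
from h import *
c=np.array([496.6,176.8]); f0,m0=W(5); z=169.
while z>147:
    z-=2 if z>153 else .4
    move_linear([*c,z],vel=30); f,m=W(2); df=f-f0
    if df[2]>3 or np.linalg.norm(df)>5: print("contact",z,df,m-m0); break
dwell(.3);f,m=W(4);print(z,read_ee_pos(),yaw(),f-f0,m-m0,read_t()); np.save("f0.npy",np.r_[f0,m0])
E
```

```text
contact 148.99999999999994 [-0.69344592 -0.90307146  5.01288866] [-0.17274698  0.25332776  0.01412327]
148.99999999999994 [496.7371486  176.88090428 149.26002113] 0.11995554553439258 [-1.6779681  -0.77892765  6.97546458] [-0.23895353  0.33589441 -0.01460213] 16.4917
```

The lugs are on the ledge at TCP z ≈ 149.3 (predicted 149.5), with no sign of a collision. Now I twist clockwise with the push regulated and a moment guard.

```bash
python3 - <<'E'
from h import *
b=np.load("f0.npy"); c=[496.6,176.8]; z=149.12; a=.12; log=[]; fade=0; ae=None
move_linear([*c,z],o(a),vel=30)
t0=read_t()
while a>.12-1.45 and read_t()-t0<28:
    a-=.03; move_linear([*c,z],o(a),vel=30); dwell(.03); f,m=W(3); f=f-b[:3]; m=m-b[3:]
    log.append((round(a,2),round(z,2),*f.round(1),round(m[2],3)))
    if abs(m[2])>.3 or np.linalg.norm(f)>11: print("GUARD"); break
    if f[2]<2:
        fade+=1
        if fade==1: ae=a
        if fade==3: print("edge at",ae); break
    else:
        fade=0; z+=np.clip(.4*(f[2]-5)/15,-.1,.15)
for l in log[::3]+log[-4:]: print(l)
print(read_t(),read_ee_pos(),yaw())
E
```

```text
edge at -0.6600000000000004
(0.09, 149.12, np.float64(-0.4), np.float64(-0.0), np.float64(7.1), np.float64(-0.027))
(0.0, np.float64(149.24), np.float64(0.3), np.float64(0.7), np.float64(5.5), np.float64(-0.015))
(-0.09, np.float64(149.32), np.float64(0.3), np.float64(0.3), np.float64(5.5), np.float64(0.012))
(-0.18, np.float64(149.35), np.float64(0.1), np.float64(1.0), np.float64(4.9), np.float64(-0.024))
(-0.27, np.float64(149.34), np.float64(0.4), np.float64(0.3), np.float64(3.9), np.float64(-0.038))
(-0.36, np.float64(149.29), np.float64(-0.1), np.float64(0.4), np.float64(4.1), np.float64(-0.072))
(-0.45, np.float64(149.28), np.float64(0.1), np.float64(-0.2), np.float64(5.2), np.float64(-0.018))
(-0.54, np.float64(149.28), np.float64(-0.3), np.float64(1.2), np.float64(5.5), np.float64(-0.05))
(-0.63, np.float64(149.3), np.float64(0.2), np.float64(0.1), np.float64(3.7), np.float64(-0.042))
(-0.72, np.float64(149.26), np.float64(0.5), np.float64(0.1), np.float64(0.5), np.float64(-0.007))
(-0.63, np.float64(149.3), np.float64(0.2), np.float64(0.1), np.float64(3.7), np.float64(-0.042))
(-0.66, np.float64(149.26), np.float64(0.3), np.float64(-0.2), np.float64(1.3), np.float64(-0.044))
(-0.69, np.float64(149.26), np.float64(-0.0), np.float64(0.0), np.float64(0.1), np.float64(-0.021))
(-0.72, np.float64(149.26), np.float64(0.5), np.float64(0.1), np.float64(0.5), np.float64(-0.007))
25.375 [496.5368496  176.75344812 149.20967746] -0.7188904256117695
```

The push faded after a 0.77 rad twist, against 0.78 predicted from the picture. I go 0.18 rad past the edge, then do a guarded drop.

```bash
python3 - <<'E'
from h import *
b=np.load("f0.npy"); c=[496.6,176.8]; z=149.2; a=-.72
for a in(-.75,-.78,-.81,-.83):
    move_linear([*c,z],o(a),vel=30); f,m=W(3); print(a,(f-b[:3]).round(1),(m-b[3:])[2].round(3))
    if abs((m-b[3:])[2])>.25: print("STOP");break
n=0
while z>141.5:
    z-=.5; move_linear([*c,z],vel=30); f,m=W(3); f=f-b[:3];m=m-b[3:]
    if f[2]>3 or np.linalg.norm(f)>5 or abs(m[2])>.25:
        print("contact",z,f.round(1),m[2].round(3)); break
dwell(.2); f,m=W(3); print(read_t(),read_ee_pos(),yaw(),f-b[:3],m-b[3:])
E
```

```text
-0.75 [ 0.1  0.4 -0.3] 0.025
-0.78 [-0.2 -0.3  0.5] 0.021
-0.81 [-0.   0.3  0.3] 0.002
-0.83 [-0.2  0.4  0.4] 0.032
contact 141.7 [-2.3 -1.1  9. ] 0.001
30.825 [496.75612048 176.90052279 142.19951438] -0.8299751235749273 [-2.24279112 -1.44322739  9.70242723] [-0.41079945  0.66962402 -0.0450271 ]
```

Bottomed at z ≈ 142.2, as expected for lugs in the notches. Now I relieve the load, release, retreat and check.

```bash
python3 - <<'E'
from h import *
b=np.load("f0.npy")
move_linear([496.6,176.8,142.3],vel=20); f,m=W(3); print((f-b[:3]).round(1),(m-b[3:]).round(3)); dwell(.2)
command_gripper(60); print(read_grip_width(),W()[0].round(1))
move_linear([496.6,176.8,260],vel=80); move_pose([480,-150,320],o(-.8)); print(read_t(),read_wrist_force())
d=get_image("side");T=get_image("top")
P=cloud(T);q=P[185:235,175:235].reshape(-1,3); C=T["color"][185:235,175:235].reshape(-1,3).astype(int)
k=q[(C[:,0]>C[:,2]+50)]; print("blue pts",len(k),np.nanmedian(k,0),np.nanmax(k[:,2]))
c=lambda i,x,y,w=50,h=60,k=8:cv2.resize(i[y:y+h,x:x+w],None,fx=k,fy=k,interpolation=cv2.INTER_CUBIC)
cv2.imwrite("pics/crop4.png",np.hstack([c(T["color"],180,180),c(d["color"],235,195)]))
E
```

```text
[-1.3 -1.   5.3] [-0.236  0.239  0.013]
59.70646274390273 [-0.1  0.2 -0.3]
34.8917 [0.73828714 0.62987487 0.04126648]
blue pts 151 [494.16614838 174.42572266 174.68730157] 181.20705908667824
```

View pics/crop4.png

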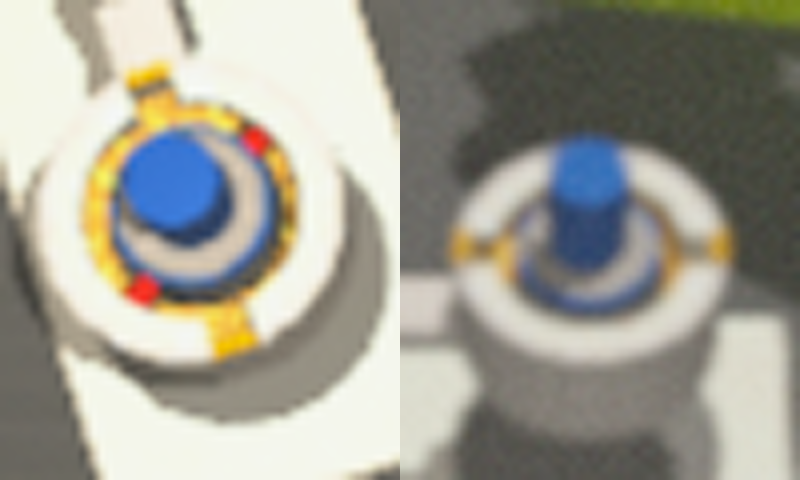

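Both views show the basket seated upright and centred, with both red lugs in the notch positions at crop (256,140) and (144,290). I do one numeric check, then hand in.

```bash
python3 - <<'E'
from h import *
d=get_image("top"); print(ray(d,201.1,202.7,177).round(1), "lug mid",ray(d,180+200/8-.5,180+215/8-.5,117).round(1))
print(read_t()); close_job()
E
```

```text
[494.3 175.9 177. ] lug mid [496.7 176.  117. ]
35.0417
the job is handed in; nothing more can be done
```

The basket is hanging in the bayonet ring, locked and released, and I handed the job in at about 35 s of the 67 s allowed. No verdict was reported.

- **Seating on the ledge:** I gripped the basket by its knob and lowered it through the entries. The lugs met the ledge at TCP height 149.3 mm, against 149.5 expected, with about 7 N of push.
- **Twist and drop:** The push faded after 0.77 rad clockwise. I turned 0.18 rad further and lowered it 7 mm into the notches, to 142.2 mm against 142.5 expected.
- **Forces on the stand:** The highest vertical push I read was about 9.7 N, when the lugs bottomed. The twisting moment stayed at about 0.07 N m or less. Forces were sampled between steps, so a brief peak could have been missed.
- **Last checks:** The final pictures show both lugs in the notches. The midpoint of the lugs was at (496.7, 176.0), within about 1 mm of the ring centre. The knob top measured about 2.4 mm off the lug midpoint in x. That would be about 0.04 rad of tilt over 60 mm, under the 0.08 limit and comparable to the camera error.
- **Not fully checked:** I did not re-measure the jars, bottle, beaker, brush and dish at the end. I saw no contact with them on the way.

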